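Plug in a relay and pull-test its retaining clips

TASK

Plug the new white relay into the empty socket on the control board, its orange button at the same end as the orange clip, pressing straight down with no more than 30 N until it sits fully home and both clips have snapped over it. Then prove that the clips hold: pull the relay straight up with 12 N (at least 9, never more than 15) for one full second, and let go of it in its socket. Leave the old brown relay, the solder spool, the flux bottle and the screwdriver where they are.

Things in the scene. Friction and masses are not known exactly. Their poses are not given: they have to be found in the camera images.
- relay_center (a point): centre of the case of the loose new relay: white case 28 (its x) x 22 (its y) x 36 mm high, upright on the blue mat (220 x 130 mm, 4 mm thick). This point is 31 mm above the blade ends, 25 mm above the underside of the flange, 16 mm below the top. z axis up, x axis towards the orange button. Hold it by its 22 mm sides (closing along y); its x ends must stay free for the clips
- relay: the new relay itself (about 40 g), origin at the centre of its underside, 31 mm below relay_center, same axes. From below: 8 metal blades 6 mm long filling 24 x 16 mm, a black flange 35 (x) x 22 (y) x 5 mm thick, then the case
- relay_button (a point): the orange button on top of the new relay, 9 mm from the middle towards its +x end, 16 mm above relay_center
- old_relay_center (a point): centre of the case of the old relay, same shape and size but scorched brown; a bystander, standing on the same mat 70 to 120 mm from the new one
- socket_seat (a point): centre of the upper face of the grey relay socket, 38 mm above the bench when unloaded (the board gives about 1 mm for every 20 N pressed or pulled on the socket); x runs along the socket towards the orange clip, z up. The relay's flange comes to rest on this face, relay_center then 25 mm above this point. Parts on the board stand up to 16 mm above this face, 30 mm and more away along x
- board: green control board 120 (x) x 160 (y) mm, held by its edges in a black and steel holder fixed to the bench; origin 14 mm below socket_seat, same axes. The socket in its middle is 37 (x) x 27 (y) x 12 mm high, with a well 26 x 18 mm, 8 mm deep, 1.5 mm chamfers, for the blades (1 mm clearance each side), and a clip at each x end. Along y nothing is tall for 60 mm
- clip_coil (a joint): springy orange clip at the socket's +x end, 12 mm wide, about 16 mm above the socket's face, 15 to 21 mm out along x; its tooth hooks over the flange's end. Rad: 0 upright (snapped over), about 0.16 pushed outward while the flange passes. Pressing the relay past both clips takes about 6 to 10 N; seated, it has 0.5 to 2.3 mm of play upward (it differs) before the teeth stop it
- clip_plain (a joint): the same clip in black at the socket's -x end, 0 upright, positive outward
- solder_spool: bystander: grey spool of solder, 44 mm across, 40 mm high, origin under its centre
- flux_bottle: bystander: white bottle with blue cap, 34 mm across, 75 mm high, origin under its centre
- screwdriver: bystander: red screwdriver 170 mm long lying on the bench, its x axis along it
There are look-alikes about, which are no part of the job. What is shaped like the relay but turquoise is not meant. What is shaped like the part that bears socket_seat but pink is not meant.

How it is judged (in metres and radians):
On the way, in this order (a step that is already met when the one before it is completed fails the run):
1. the new relay sits fully home in the socket, the right way round, both clips snapped over it (z of relay_center in the frame of socket_seat between 0.0235 and 0.0258 m and horizontal distance between relay_center and socket_seat below 0.003 m and angle between the z axis of relay_center and the z axis of socket_seat, either way round below 0.06 rad and x of relay_button in the frame of socket_seat above 0.004 m and value of joint each of clip_coil, clip_plain below 0.06 rad), for 0.2 s.
2. the relay is pulled up against the clips with at least 9 N, about 12 N, for a second (0.8 s is accepted) (contact force between relay and board above 9 N and height (world z) of socket_seat above 0.0384 m), for 0.8 s.
At the end, for the whole second after the job is handed in: The new relay rests released in the socket, right way round, within 3 mm of its centre, under both snapped-over clips (its centre 23.5 to 28.2 mm above the socket's face, tilted under 0.1 rad, clips within 0.06 rad of upright), after the pull test; the bystanders are where they were (within 20 mm) (z of relay_center in the frame of socket_seat between 0.0235 and 0.0282 m and horizontal distance between relay_center and socket_seat below 0.003 m and angle between the z axis of relay_center and the z axis of socket_seat, either way round below 0.1 rad and x of relay_button in the frame of socket_seat above 0.004 m and value of joint each of clip_coil, clip_plain below 0.06 rad and linear speed of relay below 0.02 m/s); the robot touches nothing.
It fails at once if the relay is pulled up against the clips with more than 15 N (the board bows up over 0.73 mm) (contact force between relay and board above 15 N and height (world z) of socket_seat above 0.03873 m).
It fails at once if the relay is pressed down with more than 30 N (the board bows down over 1.5 mm) (contact force between relay and board above 30 N and height (world z) of socket_seat below 0.0365 m).
It fails at once if a bystander is disturbed (moved more than 20 mm) (distance of any of old_relay_center, solder_spool, flux_bottle, screwdriver from where it was at the start of the episode above 0.02 m).
It also fails if it takes over 64 s, if anything falls off the work surface, if the arm or the gripper's body presses on something with over 40 N, if the wrist force passes 120 N, or if a joint passes its speed limit or range.

ROBOT

A 6-joint arm with a two-finger parallel gripper is mounted at the origin on the work surface. World frame = base frame: x ahead of the robot, y to its left, z up, the work surface at z = 0. Lengths are in m, angles in degrees, forces in N, time in s.
With the tool pointing down it reaches from about 0.4 to 0.825 m from the base axis. Payload 7 kg.
Tool frame: the origin (TCP) lies at the very end of the fingers, on their centre line; the grasp point (between the pads) lies tcp_to_grasp behind it (tcp_to_grasp is the distance from the TCP to the grasp point, in m); x points along the fingers, y is the direction in which the jaws open and shut, and the axes are right-handed (so a half turn about x gives the same grasp; the last joint's range is limited). The gripper opens to 88 mm and grips with 3 to 60 N. Pads are 19 mm wide; open, the fingers measure 130 mm over their backs; the gripper's body (78 mm by 193 mm) begins 47 mm behind the grasp point.
Start: joints at [91.45, 20.546, 0.682, 0, -70.136, -16.507], TCP at [0.175, 0.652, 0.227] pointing down, gripper open.
Joint ranges: [-176.03, 176.03], [-82.01, 121.73], [-58.28, 71.71], [-173.87, 95.51], [-174.79, -0.11], [-173.66, 173.66]. Speed limits (degrees/s): [136.94, 136.94, 172.46, 180, 180, 180].

INTERFACE

Orientations are given as [roll, pitch, yaw] about the fixed x, y, z axes, in that order (R = Rz(yaw) Ry(pitch) Rx(roll)).
In Python, from plant import * gives the robot as it stands. The module is installed in compiled form; this text tells all that it offers.
- The arm moves only by the shell command python3 -m pendant 'ROWS'. ROWS is JSON, a list of rows, each an object with "claw": the finger opening in mm, from 0 to 87.6; "linear": the shift along the tool's x, y, z in mm, a list of three; "twist": the turn about the tool's x in rad. In form: [{"claw": claw, "linear": [tx, ty, tz], "twist": twist}, ...]. A call has exactly 10 rows; each row shifts and turns the commanded pose from where the row before left it, along the tool's axes as they then stand; what a row does not reach is not made up. A row lasts 1/12 s, in which the tool goes at most 41.7 mm and 7.16 degrees, less where a joint would pass 70% of its speed; a pose out of reach is approached as far as the arm can. A call with a gripper value outside its range is refused whole. The fingers move at their own pace and stop on an object; the grip force is fixed at half the most. Time passes only in rows, so rows that do not move let the fingers close, or fill a call up. It gives the time, the measured TCP pose, the force and the opening at its end, in the units of the state.
- get_obs(): the state, without advancing time (a new reading comes with each control period).
- snapshot(name): name is "side" or "top"; returns (picture, depth): 480x640x3 uint8, red, green, blue; 480x640 float32, m along the optical axis (not along the pixel's ray), 0 where there is no reading.
- camera_params(name): a dict with "fx", "fy", "cx", "cy" (pixels), "k1" (the pictures are not rectified: a ray, as slopes to the right and down, at radius r is drawn at 1 + k1 r^2 times it, then the intrinsics apply), "rvec" (rotation vector, rad) and "tvec" (3), from world to camera coordinates, as OpenCV has them. Camera axes: x right, y down, z forward; pixel columns grow to the right and rows downward; lengths in m; the calibration is good to about 2 mm. A picture is of the moment at which its call begins. camera_params takes no time and is no camera call.
- close_job(): hands the job in, once; it reports no verdict.
Trained networks look in the newest picture that a camera, given by its name, has taken for a name from the list of things; names that differ only in an ending like _2 or _b are one class to them, and where a whole thing is asked for, a point or a joint stands for the part that bears it (a point fixed in the world has none). Each returns a list of dicts, best first, with "confidence" (0 to 1); they miss things now and then, are a little off and sometimes report something else, mostly with a low value. They report only what shows in the picture. A call takes as long as a camera call. They do not tell look-alikes from the thing itself.
- boxes_of(camera, target): "xy" ([column, row] in pixels, amid what is visible of it).
The state is a dict: "clock": time; "joint_pos": joint angles; "qvel": joint speeds; "tau": joint torques, N m; "tool_pos": TCP position; "orientation": TCP orientation; "force": force on the tool from outside, world axes, zero at the start; "moment": the same for the moment, N m; "opening": finger opening in m.
Only numpy, scipy, OpenCV 4.12 (cv2) and the standard library are available. Lean on these libraries where they do the work, as an engineer would, in place of code of your own. Each camera call takes 0.05 s, during which the arm holds its last target. There are 200 camera calls.

## Working session

There is one attempt and no reset: what is moved stays moved. The work goes in short steps, Python scripts to look and compute and a shell command to move; the robot and the scene stay as the last step left them, time stands still between calls to the robot, and variables do not carry over. Pictures are saved under pics/ and viewed, about 8 in all and at most 12, crops included, and the job is handed in when it is done.

```bash
mkdir -p pics; cat > h.py <<'E'
from plant import *
import numpy as np, cv2
from scipy.spatial.transform import Rotation as R
def cam(n):
    p=camera_params(n); Rm=R.from_rotvec(np.ravel(p["rvec"])).as_matrix(); return p,Rm,np.ravel(p["tvec"])
def ray(n,px):
    p,Rm,t=cam(n); K=np.array([[p["fx"],0,p["cx"]],[0,p["fy"],p["cy"]],[0,0,1.]])
    u=cv2.undistortPoints(np.array([[px]],float),K,np.array([p["k1"],0,0,0.]))[0,0]
    return -Rm.T@t, Rm.T@np.array([u[0],u[1],1.])
def at_z(n,px,z):
    o,d=ray(n,px); return o+d*(z-o[2])/d[2]
def at_d(n,px,dep):
    o,d=ray(n,px); return o+d*dep
def proj(n,P):
    p,Rm,t=cam(n); K=np.array([[p["fx"],0,p["cx"]],[0,p["fy"],p["cy"]],[0,0,1.]])
    return cv2.projectPoints(np.atleast_2d(P).astype(float),np.ravel(p["rvec"]),t,K,np.array([p["k1"],0,0,0.]))[0][:,0]
def save(f,im): cv2.imwrite("pics/"+f,im[:,:,::-1])
E
python3 - <<'E'
from h import *
np.set_printoptions(precision=4,suppress=True)
for n in("top","side"):
    im,d=snapshot(n); save(n+"0.png",im); np.save(n+"0.npy",d)
    p,Rm,t=cam(n);print(n,p["fx"],p["k1"],-Rm.T@t,Rm[2])
    for k in("relay_center","relay_button","socket_seat","old_relay_center","clip_coil","clip_plain","solder_spool","flux_bottle","screwdriver"):
        for b in boxes_of(n,k)[:3]:
            x=b["xy"];dd=d[int(x[1]),int(x[0])];print(k,round(b["confidence"],2),np.round(x,1),at_d(n,x,dd) if dd>0 else None)
print(get_obs())
print(tcp_to_grasp)
E
```

```text
top 453.03699155347516 -0.039291053773636876 [0.4983 0.0034 1.0551] [ 0.0993 -0.0008 -0.9951]
relay_center 0.66 [196.8 324.6] [0.3993 0.2765 0.0447]
relay_center 0.5 [214.8 275.2] [0.5075 0.2364 0.0498]
relay_button 0.76 [192.8 324.5] [0.3998 0.2846 0.0474]
relay_button 0.55 [214.9 269.1] [0.521  0.2364 0.049 ]
socket_seat 0.73 [398.1 161.8] [ 0.7653 -0.1813  0.0258]
socket_seat 0.66 [404.4 263.1] [ 0.5301 -0.1882  0.0283]
socket_seat 0.36 [215.2 273.6] [0.5111 0.2355 0.0497]
old_relay_center 0.54 [227.7 228.2] [0.612  0.2086 0.0495]
clip_plain 0.54 [318.4 130. ] [0.8443 0.0031 0.0233]
solder_spool 0.65 [312.2 289.4] [0.4737 0.0211 0.0391]
solder_spool 0.48 [405.  261.8] [ 0.533  -0.1899  0.0271]
solder_spool 0.41 [318.4 228.4] [0.6063 0.0056 0.0755]
flux_bottle 0.73 [318.5 229.8] [0.6034 0.0055 0.073 ]
screwdriver 0.91 [318.5 129. ] [0.8468 0.0028 0.0231]
side 605.8443879398606 -0.1824102096177888 [0.511  0.737  0.8401] [ 0.0937 -0.6824 -0.7249]
relay_center 0.93 [433.6 413.7] [0.4044 0.2946 0.0444]
relay_center 0.83 [359.  380.3] [0.5182 0.2487 0.0427]
relay_center 0.5 [195.6 256.9
[... 355 characters left out ...]
31 0.0515]
solder_spool 0.83 [391.3 277.3] [0.4797 0.0332 0.0406]
solder_spool 0.74 [296.5 360.7] [0.6171 0.2288 0.0483]
screwdriver 0.65 [196.7 258. ] [0.8396 0.0123 0.0208]
screwdriver 0.5 [396.3 276.9] [0.4709 0.0293 0.0385]
{'clock': 1.0, 'joint_pos': array([ 91.4495,  20.5439,   0.6813,  -0.0007, -70.1365, -16.5078]), 'qvel': array([ 0.039 , -0.0341,  0.0467, -0.0079, -0.0104,  0.0409]), 'tau': array([  0.0009, -58.2389,  29.3301,   7.0029,   0.0125,  -0.    ]), 'tool_pos': array([0.1754, 0.6518, 0.2266]), 'orientation': array([-34.9556,  89.9989, 129.9858]), 'force': array([ 0.573 , -0.5625,  0.3183]), 'moment': array([-0.0273,  0.0087, -0.0136]), 'opening': 0.08784337424295784}
0.0188
```

```bash
python3 - <<'E'
import cv2,numpy as np
a=cv2.imread("pics/top0.png");s=cv2.imread("pics/side0.png")
c=[cv2.resize(x,(400,300),interpolation=cv2.INTER_CUBIC) for x in (a[195:345,160:360],a[190:340,310:510],s[310:460,250:450],s[120:270,270:470])]
cv2.imwrite("pics/m.png",np.vstack([np.hstack(c[:2]),np.hstack(c[2:])]))
E
```

```text
(no output)
```

View pics/top0.png

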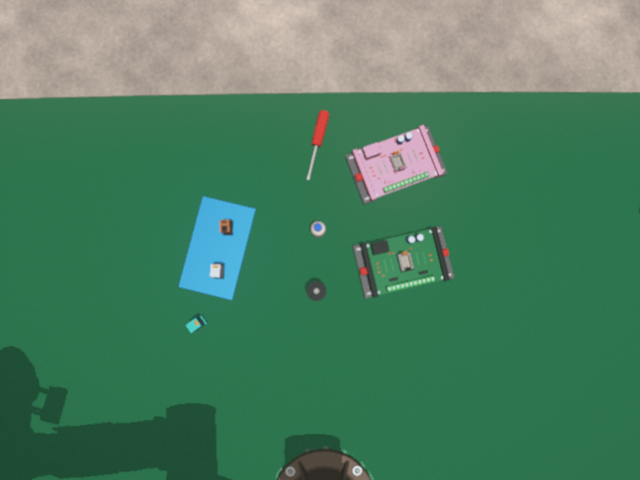

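View pics/m.png

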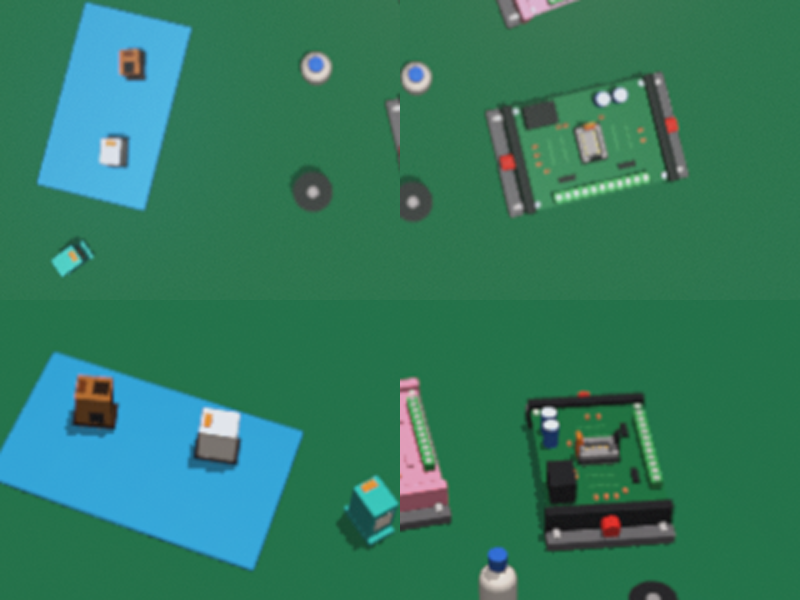

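The top view shows the white relay at (216,270) with its button toward the image top (+x world). The green board's socket is at (405,262), with the orange clip also toward the top and turned about 11°. The turquoise relay (196,324) and the pink board are look-alikes. Next I'll measure poses by segmentation.

```bash
cat > m.py <<'E'
from h import *
np.set_printoptions(precision=4,suppress=True)
def pts(n,im,mask,z):
    v,u=np.nonzero(mask); return np.array([at_z(n,(a,b),z)[:2] for a,b in zip(u,v)]),u,v
def rect(P):
    r=cv2.minAreaRect((P*1000).astype(np.float32)); return r
def relay_face(n,im,win,z=.051):
    u0,u1,v0,v1=win; h=cv2.cvtColor(im,cv2.COLOR_RGB2HSV); m=np.zeros(im.shape[:2],bool)
    w=(h[...,2]>165)&(h[...,1]<50); o=(h[...,0]>5)&(h[...,0]<22)&(h[...,1]>120)&(h[...,2]>150)
    m[v0:v1,u0:u1]=(w|o)[v0:v1,u0:u1]; mo=m&o
    P,_,_=pts(n,im,m,z); Po,_,_=pts(n,im,mo,z)
    return P,Po
E
python3 - <<'E'
from m import *
for n,win,bw in(("top",(205,226,258,284),(345,465,215,305)),("side",(340,380,355,400),(330,410,160,240))):
    im=cv2.imread(f"pics/{n}0.png")[:,:,::-1].copy(); d=np.load(n+"0.npy")
    P,Po=relay_face(n,im,win)
    print(n,"relay",len(P),P.mean(0),rect(P),"btn",len(Po),Po.mean(0) if len(Po) else None)
    h=cv2.cvtColor(im,cv2.COLOR_RGB2HSV)
    u0,u1,v0,v1=bw
    print("hsv board", h[245,385] if n=="top" else h[205,345], "bench",h[330,450])
    # point cloud of the board window
    vv,uu=np.mgrid[v0:v1,u0:u1]; vv=vv.ravel();uu=uu.ravel()
    W=np.array([at_d(n,(a,b),d[b,a]) for a,b in zip(uu,vv)])
    g=h[vv,uu]; s=(g[:,0]>50)&(g[:,0]<75)&(g[:,1]>120)&(W[:,2]>.015)&(W[:,2]<.033)
    Q=np.array([at_z(n,(a,b),.024)[:2] for a,b in zip(uu[s],vv[s])]); print("board",s.sum(),rect(Q), "z",np.median(W[s,2]))
    c=proj(n,[[.53,-.19,.038]])[0]; near=np.hypot(uu-c[0],vv-c[1])<16
    gr=near&(g[:,1]<70)&(g[:,2]>90); Q=np.array([at_z(n,(a,b),.038)[:2] for a,b in zip(uu[gr],vv[gr])]);print("socket grey",gr.sum(),Q.mean(0),rect(Q),"z",np.median(W[gr,2]))
    oc=near&(g[:,0]>5)&(g[:,0]<20)&(g[:,1]>130)&(g[:,2]>120); Q=np.array([at_z(n,(a,b),.05)[:2] for a,b in zip(uu[oc],vv[oc])]);print("clip",Q.mean(0) if len(Q) else None,len(Q))
E
python3 - <<'E'
import cv2,numpy as np
a=cv2.imread("pics/top0.png");s=cv2.imread("pics/side0.png")
c=[cv2.resize(x,(400,300),interpolation=cv2.INTER_CUBIC) for x in (a[255:285,195:235],a[245:278,383:427],s[360:405,330:390],s[172:217,341:401])]
cv2.imwrite("pics/m2.png",np.vstack([np.hstack(c[:2]),np.hstack(c[2:])]))
E
```

```text
top relay 114 [0.5174 0.2355] ((518.2220458984375, 235.81640625), (20.658052444458008, 29.561458587646484), 84.10957336425781) btn 2 [0.5278 0.2369]
hsv board [80 22 70] bench [ 74 157 117]Traceback (most recent call last):
  File "<stdin>", line 11, in <module>
  File "h.py", line 13, in at_d
    o,d=ray(n,px); return o+d*dep
        ~~~^^^^^^
  File "h.py", line 7, in ray
    p,Rm,t=cam(n); K=np.array([[p["fx"],0,p["cx"]],[0,p["fy"],p["cy"]],[0,0,1.]])
           ~~~^^^
  File "h.py", line 5, in cam
    p=camera_params(n); Rm=R.from_rotvec(np.ravel(p["rvec"])).as_matrix(); return p,Rm,np.ravel(p["tvec"])
ValueError: time passes only in moves, steps and waits
```

View pics/m2.png

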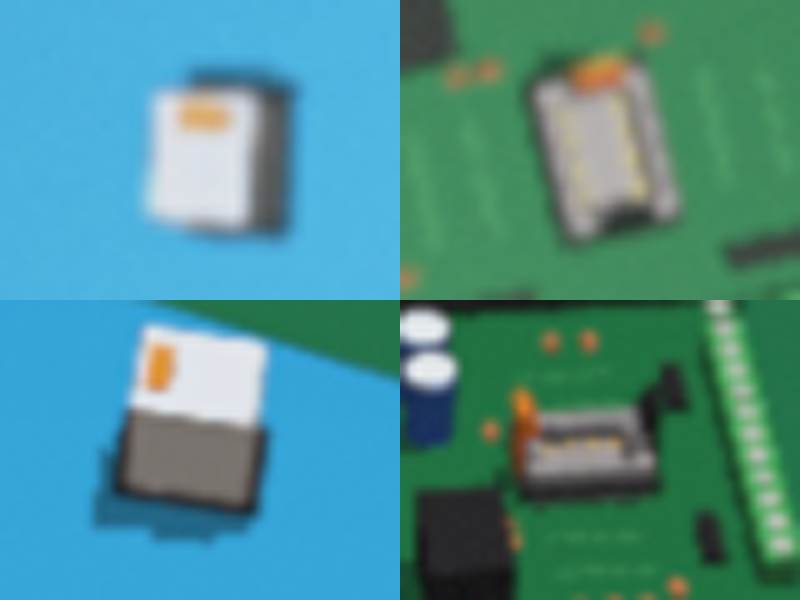

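```bash
cat > h.py <<'E'
from plant import *
import numpy as np, cv2
from scipy.spatial.transform import Rotation as R
np.set_printoptions(precision=4,suppress=True)
CP={n:camera_params(n) for n in("top","side")}
def cam(n):
    p=CP[n]; return np.array([[p["fx"],0,p["cx"]],[0,p["fy"],p["cy"]],[0,0,1.]]),np.array([p["k1"],0,0,0.]),R.from_rotvec(np.ravel(p["rvec"])).as_matrix(),np.ravel(p["tvec"])
def rays(n,px):
    K,D,Rm,t=cam(n); u=cv2.undistortPoints(np.asarray(px,float).reshape(-1,1,2),K,D)[:,0]
    return -Rm.T@t, np.c_[u,np.ones(len(u))]@Rm
def at_z(n,px,z):
    o,d=rays(n,px); return o+d*((z-o[2])/d[:,2])[:,None]
def at_d(n,px,dep):
    o,d=rays(n,px); return o+d*np.ravel(dep)[:,None]
def proj(n,P):
    K,D,Rm,t=cam(n); return cv2.projectPoints(np.atleast_2d(P).astype(float),Rm,t,K,D)[0][:,0]
def save(f,im): cv2.imwrite("pics/"+f,im[:,:,::-1])
S=8
def up(im,win):
    u0,u1,v0,v1=win; c=cv2.resize(im[v0:v1,u0:u1],None,fx=S,fy=S,interpolation=cv2.INTER_CUBIC)
    return c,cv2.cvtColor(c,cv2.COLOR_RGB2HSV)
def world(n,win,mask,z):
    "biggest blob of mask (upsampled) -> world xy on plane z"
    k,l,st,_=cv2.connectedComponentsWithStats(mask.astype(np.uint8)); b=1+np.argmax(st[1:,4])
    v,u=np.nonzero(l==b); return at_z(n,np.c_[(u+.5)/S-.5+win[0],(v+.5)/S-.5+win[2]],z)
def rect(P):
    (c,w,a)=cv2.minAreaRect((P[:,:2]*1000).astype(np.float32)); return np.round([*c,*w,a],1)
def whiteface(n,im,win,z):
    c,h=up(im,win); w=(h[...,2]>160)&(h[...,1]<60); o=(h[...,0]>5)&(h[...,0]<22)&(h[...,1]>90)&(h[...,2]>150)
    P=world(n,win,cv2.morphologyEx((w|o).astype(np.uint8),cv2.MORPH_CLOSE,np.ones((7,7))),z); B=world(n,win,o,z) if o.any() else P*np.nan
    return P,B
E
python3 - <<'E'
from h import *
for n,win,bw,sw in(("top",(203,228,256,286),(345,465,215,305),(392,418,246,276)),("side",(338,382,355,402),(330,410,160,240),(350,392,182,208))):
    im=cv2.imread(f"pics/{n}0.png")[:,:,::-1].copy(); d=np.load(n+"0.npy")
    P,B=whiteface(n,im,win,.051); print(n,"relay",P.mean(0),rect(P),"btn",B.mean(0))
    h=cv2.cvtColor(im,cv2.COLOR_RGB2HSV); u0,u1,v0,v1=bw
    vv,uu=np.mgrid[v0:v1,u0:u1]; uv=np.c_[uu.ravel(),vv.ravel()]; W=at_d(n,uv,d[v0:v1,u0:u1]); g=h[v0:v1,u0:u1].reshape(-1,3)
    s=(g[:,0]>45)&(g[:,0]<80)&(g[:,1]>100)&(W[:,2]>.017)&(W[:,2]<.031)
    print("board",s.sum(),rect(at_z(n,uv[s],.024)),"z",np.median(W[s,2]))
    c,hh=up(im,sw); 
    gr=(hh[...,1]<60)&(hh[...,2]>95); gr=cv2.morphologyEx(gr.astype(np.uint8),cv2.MORPH_CLOSE,np.ones((25,25)))
    Q=world(n,sw,gr,.038); print("socket",Q.mean(0),rect(Q))
    oc=(hh[...,0]>3)&(hh[...,0]<22)&(hh[...,1]>130)&(hh[...,2]>130); Q=world(n,sw,oc,.054); print("clip",Q.mean(0),oc.sum()/64)
E
```

```text
top relay [0.5182 0.2358 0.051 ] [518.1 236.   22.5  30.4  86.6] btn [0.5275 0.2362 0.051 ]
board 2397 [ 533.7 -183.2  119.8  169.1   12.5] z 0.02482437416937633
socket [ 0.5339 -0.1879  0.038 ] [ 534.3 -188.    41.5   30.7   12.2]
clip [ 0.5524 -0.1836  0.054 ] 10.578125
side relay [0.519  0.2377 0.051 ] [518.9 237.6  23.   28.7  86.6] btn [0.5281 0.236  0.051 ]
board 1712 [ 536.4 -192.8  126.5  193.3   12. ] z 0.026756877865506734
socket [ 0.5348 -0.1877  0.038 ] [ 535.5 -188.8   39.7   30.7   11.2]
clip [ 0.5535 -0.181   0.054 ] 17.703125
```

```bash
cat >> h.py <<'E'
def plan(tgt,yaw):
    "TCP target (m), yaw (deg) of tool y minus 90 -> remaining shift in tool axes (mm), twist rad (mod pi)"
    o=get_obs(); M=R.from_euler("xyz",o["orientation"],degrees=True).as_matrix()
    a=np.degrees(np.arctan2(M[1,1],M[0,1])); dy=(yaw+90-a+90)%180-90
    print("clk",round(o["clock"],2),"tcp",o["tool_pos"],"toolx",M[:,0],"y-ang",round(a,1),"F",np.round(o["force"],1),"open",round(o["opening"]*1e3,1),"q6",round(o["joint_pos"][5],1))
    print("linear mm",np.round(M.T@(np.array(tgt)-o["tool_pos"])*1e3,1),"twist",round(-np.radians(dy),4),"or",round(-np.radians(dy-np.sign(dy)*180),4))
E
python3 -c "
from h import *
plan([.5185,.2365,.12],-3.4)"
```

```text
clk 1.0 tcp [0.1754 0.6518 0.2266] toolx [-0.  0. -1.] y-ang -105.1 F [ 0.6 -0.6  0.3] open 87.8 q6 -16.5
linear mm [ 106.6  311.9 -439.2] twist -0.2035 or 2.9381
```

```bash
python3 -m pendant '[{"claw":60,"linear":[0,23.5,-33],"twist":0},{"claw":60,"linear":[0,23.5,-33],"twist":0},{"claw":60,"linear":[0,23.5,-33],"twist":0},{"claw":60,"linear":[0,23.5,-33],"twist":0},{"claw":60,"linear":[0,23.5,-33],"twist":0},{"claw":60,"linear":[0,23.5,-33],"twist":0},{"claw":60,"linear":[0,23.5,-33],"twist":0},{"claw":60,"linear":[0,23.5,-33],"twist":0},{"claw":60,"linear":[0,23.5,-33],"twist":0},{"claw":60,"linear":[0,23.5,-33],"twist":0}]'
python3 -m pendant '[{"claw":60,"linear":[5,19,-27],"twist":0},{"claw":60,"linear":[10,19,-27],"twist":0},{"claw":60,"linear":[15,19,-27],"twist":0},{"claw":60,"linear":[20,19.5,-28],"twist":0},{"claw":60,"linear":[20,0,0],"twist":-0.1},{"claw":60,"linear":[20,0,0],"twist":-0.1035},{"claw":60,"linear":[10,0,0],"twist":0},{"claw":60,"linear":[6,0,0],"twist":0},{"claw":60,"linear":[0,0,0],"twist":0},{"claw":60,"linear":[0,0,0],"twist":0}]'
python3 -c "
from h import *
plan([.5185,.2365,.02],-3.4)
im,d=snapshot('side');save('s1.png',im[250:480,200:500])"
```

```text
clock: 1.83
tool_pos: [0.4339, 0.3375, 0.227]
orientation: [-109.0, 89.9, 56.0]
force: [0.3, 0.4, -0.7]
opening: 0.06
clock: 2.67
tool_pos: [0.5186, 0.2376, 0.1212]
orientation: [-160.9, 90.0, 15.7]
force: [0.7, -0.6, -0.6]
opening: 0.0602
clk 2.67 tcp [0.5186 0.2376 0.1212] toolx [ 0.0006  0.0002 -1.    ] y-ang -93.5 F [ 0.7 -0.6 -0.6] open 60.2 q6 42.2
linear mm [101.2   1.1   0.1] twist -0.0012 or 3.1403
```

View pics/s1.png

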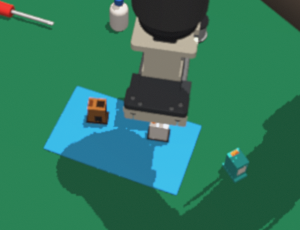

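The gripper sits above the white relay, with its fingers across the relay's y sides. Descend and grip.

```bash
python3 -m pendant '[{"claw":60,"linear":[20,1,0],"twist":0},{"claw":60,"linear":[20,0,0],"twist":0},{"claw":60,"linear":[20,0,0],"twist":0},{"claw":60,"linear":[20,0,0],"twist":0},{"claw":60,"linear":[15,0,0],"twist":0},{"claw":60,"linear":[8,0,0],"twist":0},{"claw":60,"linear":[0,0,0],"twist":0},{"claw":60,"linear":[0,0,0],"twist":0},{"claw":30,"linear":[0,0,0],"twist":0},{"claw":24,"linear":[0,0,0],"twist":0}]'
python3 -m pendant '[{"claw":15,"linear":[0,0,0],"twist":0},{"claw":15,"linear":[0,0,0],"twist":0},{"claw":15,"linear":[0,0,0],"twist":0},{"claw":15,"linear":[0,0,0],"twist":0},{"claw":15,"linear":[0,0,0],"twist":0},{"claw":15,"linear":[0,0,0],"twist":0},{"claw":15,"linear":[0,0,0],"twist":0},{"claw":15,"linear":[-5,0,0],"twist":0},{"claw":15,"linear":[-15,0,0],"twist":0},{"claw":15,"linear":[-20,0,0],"twist":0}]'
python3 -c "
from h import *
plan([.5345,-.188,.13],12)"
```

```text
clock: 3.55
tool_pos: [0.519, 0.2367, 0.0189]
orientation: [-136.6, 89.9, 40.0]
force: [-0.2, -0.1, 0.3]
opening: 0.0517
clock: 4.38
tool_pos: [0.5172, 0.2351, 0.0567]
orientation: [42.5, 89.8, -140.9]
force: [1.0, 0.6, -0.5]
opening: 0.0219
clk 4.38 tcp [0.5172 0.2351 0.0567] toolx [-0.0028 -0.0023 -1.    ] y-ang -93.4 F [ 1.   0.6 -0.5] open 21.9 q6 42.4
linear mm [-72.4 421.5 -42.3] twist -0.2691 or 2.8725
```

```bash
python3 -m pendant '[{"claw":15,"linear":[-25,10,-1],"twist":0},{"claw":15,"linear":[-30,20,-2],"twist":0},{"claw":15,"linear":[-17,30,-3],"twist":0},{"claw":15,"linear":[0,36,-3.6],"twist":0},{"claw":15,"linear":[0,36,-3.6],"twist":0},{"claw":15,"linear":[0,36,-3.6],"twist":0},{"claw":15,"linear":[0,36,-3.6],"twist":0},{"claw":15,"linear":[0,36,-3.6],"twist":0},{"claw":15,"linear":[0,36,-3.6],"twist":0},{"claw":15,"linear":[0,36,-3.6],"twist":0}]'
python3 -m pendant '[{"claw":15,"linear":[0,36,-3.6],"twist":0},{"claw":15,"linear":[0,30,-3.5],"twist":0},{"claw":15,"linear":[0,25,-3],"twist":0},{"claw":15,"linear":[0,15,-2],"twist":0},{"claw":15,"linear":[0,5,-1],"twist":0},{"claw":15,"linear":[0,0,0],"twist":-0.09},{"claw":15,"linear":[0,0,0],"twist":-0.09},{"claw":15,"linear":[0,0,0],"twist":-0.089},{"claw":15,"linear":[0,0,0],"twist":0},{"claw":15,"linear":[0,0,0],"twist":0}]'
python3 -c "
from h import *
plan([.5345,-.188,.095],12)
for n in ('top','side'):
  im,d=snapshot(n);cv2.imwrite('pics/%s2.png'%n,im[:,:,::-1])
  p=proj(n,[[.5345,-.188,.09]])[0].astype(int)
  c=im[max(0,p[1]-45):p[1]+45,p[0]-60:p[0]+60];save('c_%s2.png'%n,cv2.resize(c,(400,300),interpolation=cv2.INTER_CUBIC)); print(n,p)
cv2.imwrite('pics/c2.png',np.hstack([cv2.imread('pics/c_top2.png'),cv2.imread('pics/c_side2.png')]))
"
```

```text
clock: 5.22
tool_pos: [0.5306, -0.0791, 0.13]
orientation: [-157.6, 90.0, 19.0]
force: [-0.0, 0.3, -0.3]
opening: 0.0223
clock: 6.05
tool_pos: [0.5374, -0.1885, 0.1296]
orientation: [-71.1, 90.0, 120.7]
force: [0.0, 0.7, 0.5]
opening: 0.0218
clk 6.05 tcp [ 0.5374 -0.1885  0.1296] toolx [-0.0001  0.0001 -1.    ] y-ang -78.1 F [0.  0.7 0.5] open 21.8 q6 101.5
linear mm [34.6 -1.1  2.8] twist -0.0021 or 3.1394
top [409 260]
side [370 173]
```

View pics/c2.png

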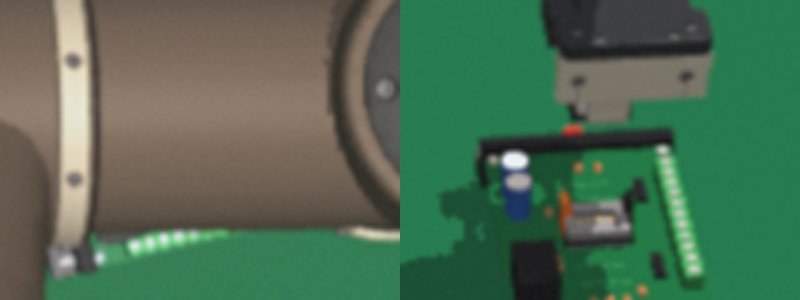

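```bash
python3 -m pendant '[{"claw":15,"linear":[10,-1,2.8],"twist":0},{"claw":15,"linear":[20,0,0],"twist":0},{"claw":15,"linear":[15,0,0],"twist":0},{"claw":15,"linear":[7,0,0],"twist":0},{"claw":15,"linear":[2,0,0],"twist":0},{"claw":15,"linear":[0,0,0],"twist":0},{"claw":15,"linear":[0,0,0],"twist":0},{"claw":15,"linear":[0,0,0],"twist":0},{"claw":15,"linear":[0,0,0],"twist":0},{"claw":15,"linear":[0,0,0],"twist":0}]'
python3 -c "
from h import *
plan([.5345,-.188,.053],12)
im,d=snapshot('side');cv2.imwrite('pics/side3.png',im[:,:,::-1]);np.save('side3.npy',d)
c=im[150:225,325:425]; c=cv2.resize(c,(800,600),interpolation=cv2.INTER_CUBIC)
o=get_obs();t=o['tool_pos'];M=R.from_euler('z',12,degrees=True).as_matrix()
Cn=np.array([.5345,-.188,0])
def dr(pts,col,cl=True):
  q=(proj('side',pts)-[325,150]+.5)*8; cv2.polylines(c,[q.round().astype(int)],cl,col,1)
def box(cen,hx,hy,z): return [cen+M@[a*hx,b*hy,0]+[0,0,z] for a,b in((1,1),(1,-1),(-1,-1),(-1,1))]
c=np.ascontiguousarray(c)
dr(box(Cn,.0185,.0135,.038),(255,255,0)); 
T=np.array([t[0],t[1],0]); b=t[2]-.015
for z in(b+.006,b+.011): dr(box(T,.0175,.011,z),(255,0,255))
dr(box(T,.014,.011,b+.011),(0,255,255));dr(box(T,.014,.011,b+.047),(0,255,255)); dr(box(T,.012,.008,b),(255,255,255))
save('c3.png',c)"
```

```text
clock: 6.98
tool_pos: [0.5349, -0.1886, 0.0762]
orientation: [166.5, 89.9, -1.5]
force: [-0.0, -0.3, -0.6]
opening: 0.0219
clk 6.98 tcp [ 0.5349 -0.1886  0.0762] toolx [ 0.0012 -0.     -1.    ] y-ang -78.0 F [-0.  -0.3 -0.6] open 21.9 q6 101.7
linear mm [23.2 -0.7  0.3] twist 0.0002 or -3.1414
```

View pics/c3.png

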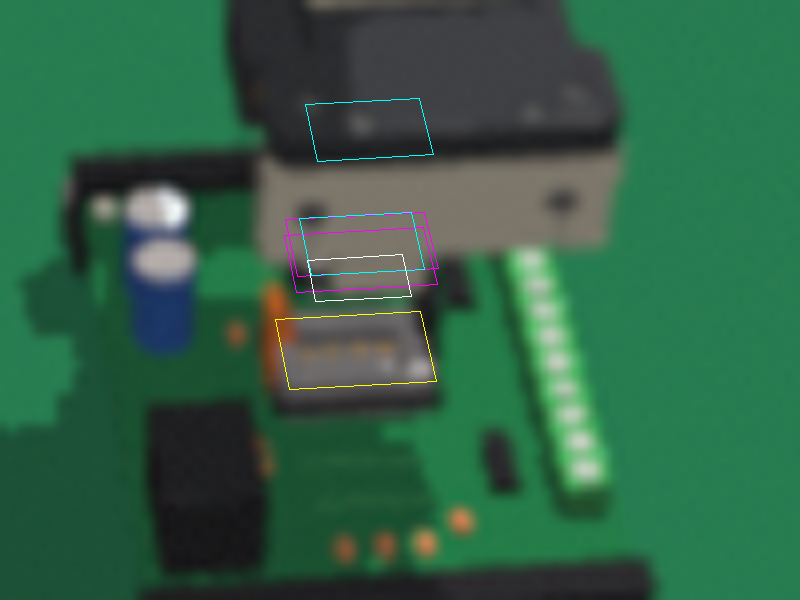

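The relay hangs above the socket, mostly hidden by the finger. The socket outline (yellow) fits to about 1 mm. I'll take a brighter close-up with no overlay to compare the finger, flange and socket.

```bash
python3 -c "
from h import *
im=cv2.imread('pics/side3.png')[:,:,::-1].astype(float)
c=im[168:207,350:402]; c=np.clip((c/255)**.55*255,0,255).astype(np.uint8)
c=cv2.resize(c,None,fx=15,fy=15,interpolation=cv2.INTER_CUBIC)
t=np.array([.5349,-.1886,.0762]);M=R.from_euler('z',12,degrees=True).as_matrix()
for q in [[0,.0115,0],[.0095,.0115,0],[-.0095,.0115,0],[.0095,.0205,0],[-.0095,.0205,0]]:
  p=((proj('side',t+M@q)[0]-[350,168]+.5)*15).round().astype(int); print(p); cv2.circle(c,tuple(map(int,p)),4,(255,0,0),1)
save('c3b.png',c)"
```

```text
[315 219]
[243 223]
[387 215]
[253 267]
[398 259]
```

View pics/c3b.png

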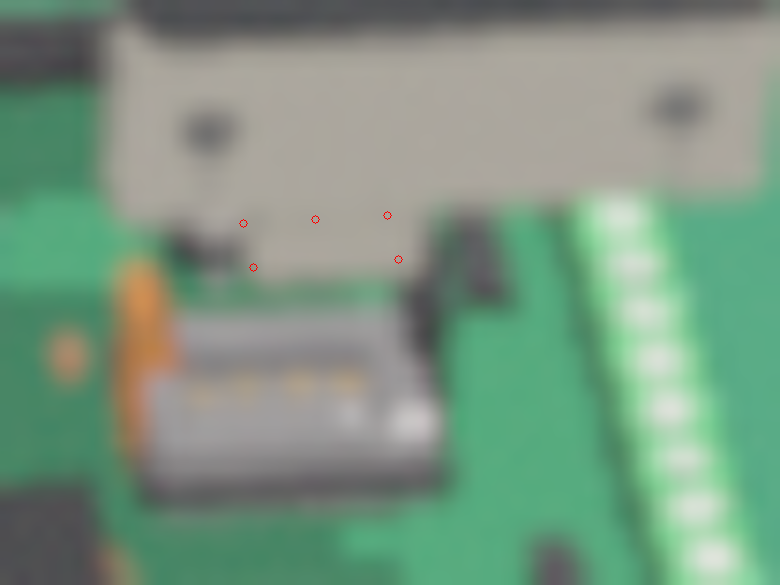

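```bash
python3 -m pendant '[{"claw":15,"linear":[3,-0.3,0],"twist":0},{"claw":15,"linear":[3,0,0],"twist":0},{"claw":15,"linear":[3,0,0],"twist":0},{"claw":15,"linear":[2,0,0],"twist":0},{"claw":15,"linear":[2,0,0],"twist":0},{"claw":15,"linear":[1,0,0],"twist":0},{"claw":15,"linear":[1,0,0],"twist":0},{"claw":15,"linear":[0,0,0],"twist":0},{"claw":15,"linear":[0,0,0],"twist":0},{"claw":15,"linear":[0,0,0],"twist":0}]'
python3 -m pendant '[{"claw":15,"linear":[1,0,0],"twist":0},{"claw":15,"linear":[1,0,0],"twist":0},{"claw":15,"linear":[1,0,0],"twist":0},{"claw":15,"linear":[1,0,0],"twist":0},{"claw":15,"linear":[1,0,0],"twist":0},{"claw":15,"linear":[0,0,0],"twist":0},{"claw":15,"linear":[0,0,0],"twist":0},{"claw":15,"linear":[0,0,0],"twist":0},{"claw":15,"linear":[0,0,0],"twist":0},{"claw":15,"linear":[0,0,0],"twist":0}]'
```

```text
clock: 7.87
tool_pos: [0.5346, -0.1882, 0.0607]
orientation: [158.1, 90.0, -9.9]
force: [0.3, 0.2, -0.4]
opening: 0.0217
clock: 8.7
tool_pos: [0.5347, -0.1884, 0.0558]
orientation: [149.9, 90.0, -18.1]
force: [-0.2, -1.3, 4.8]
opening: 0.0218
```

```bash
python3 -m pendant '[{"claw":15,"linear":[0.5,0,0],"twist":0},{"claw":15,"linear":[0.5,0,0],"twist":0},{"claw":15,"linear":[0,0,0],"twist":0},{"claw":15,"linear":[0,0,0],"twist":0},{"claw":15,"linear":[0,0,0],"twist":0},{"claw":15,"linear":[0,0,0],"twist":0},{"claw":15,"linear":[0,0,0],"twist":0},{"claw":15,"linear":[0,0,0],"twist":0},{"claw":15,"linear":[0,0,0],"twist":0},{"claw":15,"linear":[0,0,0],"twist":0}]'
python3 -c "
from h import *
plan([.5345,-.188,.053],12);print(get_obs()['moment'])"
```

```text
clock: 9.53
tool_pos: [0.5348, -0.1883, 0.0549]
orientation: [156.6, 90.0, -11.4]
force: [-0.8, -0.9, 6.6]
opening: 0.0217
clk 9.53 tcp [ 0.5348 -0.1883  0.0549] toolx [ 0.0007 -0.0001 -1.    ] y-ang -78.0 F [-0.8 -0.9  6.6] open 21.7 q6 101.6
linear mm [ 1.9 -0.3  0.2] twist 0.0004 or -3.1412
[-0.2662  0.2455  0.0059]
```

```bash
python3 -m pendant '[{"claw":15,"linear":[0.5,0,0],"twist":0},{"claw":15,"linear":[0.5,0,0],"twist":0},{"claw":15,"linear":[0,0,0],"twist":0},{"claw":15,"linear":[0,0,0],"twist":0},{"claw":15,"linear":[0,0,0],"twist":0},{"claw":15,"linear":[0,0,0],"twist":0},{"claw":15,"linear":[0,0,0],"twist":0},{"claw":15,"linear":[0,0,0],"twist":0},{"claw":15,"linear":[0,0,0],"twist":0},{"claw":15,"linear":[0,0,0],"twist":0}]'
python3 -c "
from h import *
plan([.5345,-.188,.053],12);print(get_obs()['moment'])
im,d=snapshot('side')
c=im[160:207,345:407].astype(float); c=np.clip((c/255)**.55*255,0,255).astype(np.uint8)
save('c4.png',cv2.resize(c,None,fx=12,fy=12,interpolation=cv2.INTER_CUBIC))"
```

```text
clock: 10.37
tool_pos: [0.535, -0.1883, 0.0542]
orientation: [156.0, 89.9, -12.0]
force: [-1.3, -0.6, 8.4]
opening: 0.0222
clk 10.37 tcp [ 0.535  -0.1883  0.0542] toolx [ 0.0011 -0.0002 -1.    ] y-ang -78.0 F [-1.3 -0.6  8.4] open 22.2 q6 101.6
linear mm [ 1.2 -0.4  0.4] twist 0.0005 or -3.1411
[-0.1604  0.3518 -0.0094]
```

View pics/c4.png

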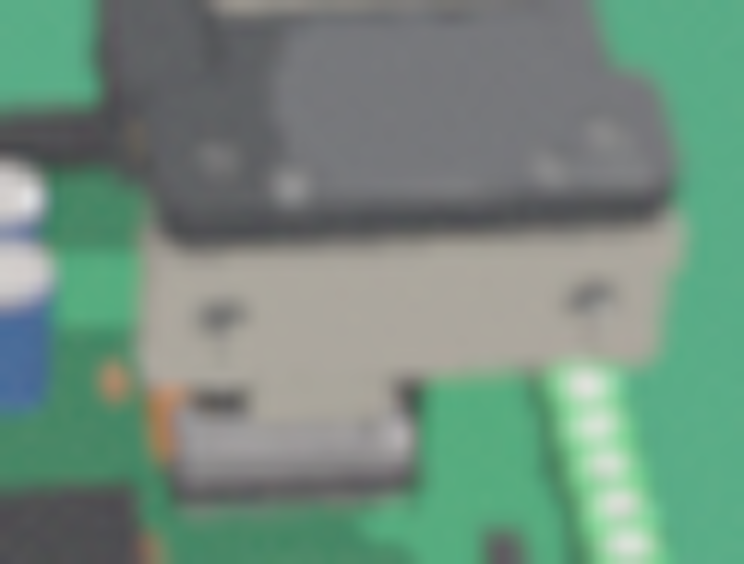

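The flange is between the clips, close above the socket, and the force is ramping gently as clip wedging should. Pressing on.

```bash
python3 -m pendant '[{"claw":15,"linear":[0.5,0,0],"twist":0},{"claw":15,"linear":[0.5,0,0],"twist":0},{"claw":15,"linear":[0,0,0],"twist":0},{"claw":15,"linear":[0,0,0],"twist":0},{"claw":15,"linear":[0,0,0],"twist":0},{"claw":15,"linear":[0,0,0],"twist":0},{"claw":15,"linear":[0,0,0],"twist":0},{"claw":15,"linear":[0,0,0],"twist":0},{"claw":15,"linear":[0,0,0],"twist":0},{"claw":15,"linear":[0,0,0],"twist":0}]'
python3 -m pendant '[{"claw":15,"linear":[0.5,0,0],"twist":0},{"claw":15,"linear":[0.5,0,0],"twist":0},{"claw":15,"linear":[0,0,0],"twist":0},{"claw":15,"linear":[0,0,0],"twist":0},{"claw":15,"linear":[0,0,0],"twist":0},{"claw":15,"linear":[0,0,0],"twist":0},{"claw":15,"linear":[0,0,0],"twist":0},{"claw":15,"linear":[0,0,0],"twist":0},{"claw":15,"linear":[0,0,0],"twist":0},{"claw":15,"linear":[0,0,0],"twist":0}]'

```

```text
clock: 11.25
tool_pos: [0.5342, -0.1882, 0.0524]
orientation: [-26.9, 90.0, 165.1]
force: [-0.6, -0.5, 0.1]
opening: 0.0221
clock: 12.08
tool_pos: [0.5345, -0.1883, 0.0516]
orientation: [147.7, 90.0, -20.3]
force: [-0.6, 0.8, 2.7]
opening: 0.022
```

```bash
python3 -m pendant '[{"claw":15,"linear":[0.5,0,0],"twist":0},{"claw":15,"linear":[0.5,0,0],"twist":0},{"claw":15,"linear":[0,0,0],"twist":0},{"claw":15,"linear":[0,0,0],"twist":0},{"claw":15,"linear":[0,0,0],"twist":0},{"claw":15,"linear":[0,0,0],"twist":0},{"claw":15,"linear":[0,0,0],"twist":0},{"claw":15,"linear":[0,0,0],"twist":0},{"claw":15,"linear":[0,0,0],"twist":0},{"claw":15,"linear":[0,0,0],"twist":0}]'
python3 -m pendant '[{"claw":15,"linear":[0.5,0,0],"twist":0},{"claw":15,"linear":[0.5,0,0],"twist":0},{"claw":15,"linear":[0,0,0],"twist":0},{"claw":15,"linear":[0,0,0],"twist":0},{"claw":15,"linear":[0,0,0],"twist":0},{"claw":15,"linear":[0,0,0],"twist":0},{"claw":15,"linear":[0,0,0],"twist":0},{"claw":15,"linear":[0,0,0],"twist":0},{"claw":15,"linear":[0,0,0],"twist":0},{"claw":15,"linear":[0,0,0],"twist":0}]'
python3 -c "
from h import *
plan([.5345,-.188,.053],12);print(get_obs()['moment'])"

```

```text
clock: 12.92
tool_pos: [0.5346, -0.1883, 0.051]
orientation: [145.8, 90.0, -22.2]
force: [-1.4, 0.6, 6.7]
opening: 0.0219
clock: 13.75
tool_pos: [0.5347, -0.1884, 0.0505]
orientation: [142.1, 90.0, -25.9]
force: [-3.0, 1.1, 12.0]
opening: 0.022
clk 13.75 tcp [ 0.5347 -0.1884  0.0505] toolx [ 0.0007 -0.0003 -1.    ] y-ang -78.0 F [-3.   1.1 12. ] open 22.0 q6 101.6
linear mm [-2.5 -0.4  0.1] twist 0.0006 or -3.141
[ 0.4862  1.1762 -0.0319]
```

```bash
python3 -c "
from h import *
im,d=snapshot('side');cv2.imwrite('pics/side5.png',im[:,:,::-1])
im2=cv2.imread('pics/side3.png')[:,:,::-1]
f=lambda q:cv2.resize(np.clip((q[180:207,352:388].astype(float)/255)**.5*255,0,255).astype(np.uint8),(400,300),interpolation=cv2.INTER_CUBIC)
im0=cv2.imread('pics/side0.png')[:,:,::-1]
t=snapshot('top')[0]; p=proj('top',[[.5345,-.188,.05]])[0].astype(int)
g=cv2.resize(t[p[1]-40:p[1]+41,p[0]-54:p[0]+54],(400,300))
save('c5.png',np.vstack([np.hstack([f(im),f(im2)]),np.hstack([f(im0),g])]))"
```

```text
(no output)
```

View pics/c5.png

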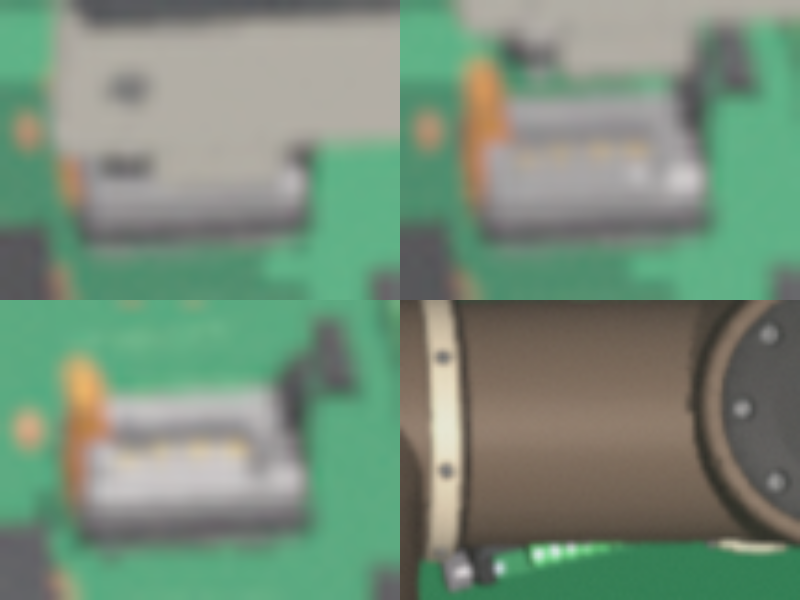

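```bash
python3 -c "
from h import *
M=R.from_euler('z',12,degrees=True).as_matrix();C=np.array([.5348,-.188,0])
for nm,q in dict(face_front=[.012,.0135,.038],base_front=[.012,.0135,.026],fl_seat=[.012,.011,.038],fl_2up=[.012,.011,.040],fl_4up=[.012,.011,.042],fltop_seat=[.0158,.011,.043],wellfront=[.012,.009,.038]).items(): print(nm,proj('side',C+M@np.array(q))[0])
for f in('side0','side5'):
  g=cv2.cvtColor(cv2.imread('pics/%s.png'%f),cv2.COLOR_BGR2GRAY); print(f); print(np.arange(190,206)); 
  for c in (362,363,364,365): print(c,g[190:206,c])
"
```

```text
face_front [363.7359 197.9456]
base_front [363.4681 202.4264]
fl_seat [363.5686 197.1182]
fl_2up [363.6132 196.3656]
fl_4up [363.6579 195.6113]
fltop_seat [361.7888 195.3417]
wellfront [363.4351 196.458 ]
side0
[190 191 192 193 194 195 196 197 198 199 200 201 202 203 204 205]
362 [130  96  84 118 148 147 150 145 104  71  48  43  58  69  82  85]
363 [126  89  75 107 152 158 156 147 102  69  46  41  62  79  83  86]
364 [134  95  74 103 149 159 156 143 101  69  45  42  64  81  85  84]
365 [137  99  80 111 146 156 154 137  96  69  46  46  63  81  85  85]
side5
[190 191 192 193 194 195 196 197 198 199 200 201 202 203 204 205]
362 [118 118 115  98  57  51  91 101  90  76  53  43  64  65  62  60]
363 [114 117 115 103  63  53  91 102  89  75  51  42  64  65  61  60]
364 [114 119 117 100  63  57  92 102  88  74  52  42  61  64  61  61]
365 [118 120 117 101  77  78 100 104  87  74  51  44  62  62  61  61]
```

The flange edge sits at row 195.6, while seated would be 197.1. So the relay is still about 3.6 mm high, which agrees with the TCP height. Fx = -3 N suggests it is rubbing on the +x side, so I'll shift slightly toward -x.

```bash
python3 -m pendant '[{"claw":15,"linear":[0,0,0.3],"twist":0},{"claw":15,"linear":[0,0,0.3],"twist":0},{"claw":15,"linear":[0,0,0],"twist":0},{"claw":15,"linear":[0,0,0],"twist":0},{"claw":15,"linear":[0,0,0],"twist":0},{"claw":15,"linear":[0,0,0],"twist":0},{"claw":15,"linear":[0,0,0],"twist":0},{"claw":15,"linear":[0,0,0],"twist":0},{"claw":15,"linear":[0,0,0],"twist":0},{"claw":15,"linear":[0,0,0],"twist":0}]'
python3 -c "
from h import *
plan([.5345,-.188,.0469],12);print(get_obs()['moment'])"

```

```text
clock: 14.68
tool_pos: [0.5346, -0.1884, 0.0506]
orientation: [157.6, 89.9, -10.4]
force: [-1.3, 2.1, 10.3]
opening: 0.0215
clk 14.68 tcp [ 0.5346 -0.1884  0.0506] toolx [ 0.0016 -0.0003 -1.    ] y-ang -78.0 F [-1.3  2.1 10.3] open 21.5 q6 101.6
linear mm [ 3.7 -0.4  0. ] twist 0.0008 or -3.1408
[0.6777 0.7564 0.0008]
```

```bash
python3 -m pendant '[{"claw":15,"linear":[0,-0.3,0.3],"twist":0},{"claw":15,"linear":[0,-0.2,0],"twist":0},{"claw":15,"linear":[0,0,0],"twist":0},{"claw":15,"linear":[0,0,0],"twist":0},{"claw":15,"linear":[0,0,0],"twist":0},{"claw":15,"linear":[0.5,0,0],"twist":0},{"claw":15,"linear":[0,0,0],"twist":0},{"claw":15,"linear":[0,0,0],"twist":0},{"claw":15,"linear":[0,0,0],"twist":0},{"claw":15,"linear":[0,0,0],"twist":0}]'
python3 -c "
from h import *
plan([.5345,-.188,.0469],12);print(get_obs()['moment'])"

```

```text
clock: 15.52
tool_pos: [0.5346, -0.1883, 0.0504]
orientation: [149.4, 89.9, -18.6]
force: [-2.5, 0.2, 11.0]
opening: 0.0216
clk 15.52 tcp [ 0.5346 -0.1883  0.0504] toolx [ 0.0023 -0.0008 -1.    ] y-ang -77.9 F [-2.5  0.2 11. ] open 21.6 q6 101.6
linear mm [ 3.5 -0.3  0. ] twist 0.0009 or -3.1407
[0.0412 0.666  0.0217]
```

```bash
python3 -m pendant '[{"claw":15,"linear":[0.5,0,0.3],"twist":0},{"claw":15,"linear":[0.5,0,0.3],"twist":0},{"claw":15,"linear":[0,0,0],"twist":0},{"claw":15,"linear":[0,0,0],"twist":0},{"claw":15,"linear":[0,0,0],"twist":0},{"claw":15,"linear":[0,0,0],"twist":0},{"claw":15,"linear":[0,0,0],"twist":0},{"claw":15,"linear":[0,0,0],"twist":0},{"claw":15,"linear":[0,0,0],"twist":0},{"claw":15,"linear":[0,0,0],"twist":0}]'
python3 -c "
from h import *
plan([.5345,-.188,.0469],12);print(get_obs()['moment'])"

```

```text
clock: 16.35
tool_pos: [0.5342, -0.189, 0.0485]
orientation: [138.7, 89.9, -29.2]
force: [1.9, -5.8, 1.8]
opening: 0.0219
clk 16.35 tcp [ 0.5342 -0.189   0.0485] toolx [ 0.0022 -0.0013 -1.    ] y-ang -78.0 F [ 1.9 -5.8  1.8] open 21.9 q6 101.6
linear mm [ 1.6 -0.9 -0.5] twist 0.0008 or -3.1408
[-2.1694 -0.7951 -0.0394]
```

```bash
python3 -m pendant '[{"claw":15,"linear":[0,0.5,-0.2],"twist":0},{"claw":15,"linear":[0.5,0,0],"twist":0},{"claw":15,"linear":[0.5,0,0],"twist":0},{"claw":15,"linear":[0,0,0],"twist":0},{"claw":15,"linear":[0,0,0],"twist":0},{"claw":15,"linear":[0,0,0],"twist":0},{"claw":15,"linear":[0,0,0],"twist":0},{"claw":15,"linear":[0,0,0],"twist":0},{"claw":15,"linear":[0,0,0],"twist":0},{"claw":15,"linear":[0,0,0],"twist":0}]'
python3 -c "
from h import *
plan([.5345,-.188,.0469],12);print(get_obs()['moment'])"

```

```text
clock: 17.18
tool_pos: [0.5341, -0.189, 0.0474]
orientation: [143.0, 89.9, -25.0]
force: [2.9, -4.5, 1.1]
opening: 0.022
clk 17.18 tcp [ 0.5341 -0.189   0.0474] toolx [ 0.0017 -0.0008 -1.    ] y-ang -78.0 F [ 2.9 -4.5  1.1] open 22.0 q6 101.7
linear mm [ 0.5 -1.  -0.6] twist 0.0006 or -3.1409
[-2.0544 -0.9395 -0.0405]
```

```bash
python3 -m pendant '[{"claw":15,"linear":[0,0.4,-0.4],"twist":0},{"claw":15,"linear":[0.5,0,0],"twist":0},{"claw":15,"linear":[0.5,0,0],"twist":0},{"claw":15,"linear":[0,0,0],"twist":0},{"claw":15,"linear":[0,0,0],"twist":0},{"claw":15,"linear":[0,0,0],"twist":0},{"claw":15,"linear":[0,0,0],"twist":0},{"claw":15,"linear":[0,0,0],"twist":0},{"claw":15,"linear":[0,0,0],"twist":0},{"claw":15,"linear":[0,0,0],"twist":0}]'
python3 -c "
from h import *
plan([.5345,-.188,.0469],12);print(get_obs()['moment'])"

```

```text
clock: 18.02
tool_pos: [0.5338, -0.1892, 0.046]
orientation: [108.7, 90.0, -59.3]
force: [1.4, -5.3, 1.9]
opening: 0.0222
clk 18.02 tcp [ 0.5338 -0.1892  0.046 ] toolx [ 0.0002 -0.0004 -1.    ] y-ang -78.0 F [ 1.4 -5.3  1.9] open 22.2 q6 101.7
linear mm [-0.9 -1.  -0.9] twist 0.0004 or -3.1412
[-2.1093 -0.6572 -0.0434]
```

```bash
python3 -m pendant '[{"claw":15,"linear":[0.5,0.5,0],"twist":0},{"claw":15,"linear":[0.3,0,0],"twist":0},{"claw":15,"linear":[0,0,0],"twist":0},{"claw":15,"linear":[0,0,0],"twist":0},{"claw":15,"linear":[0,0,0],"twist":0},{"claw":15,"linear":[0,0,0],"twist":0},{"claw":15,"linear":[0,0,0],"twist":0},{"claw":15,"linear":[0,0,0],"twist":0},{"claw":15,"linear":[0,0,0],"twist":0},{"claw":15,"linear":[0,0,0],"twist":0}]'
python3 -c "
from h import *
plan([.5345,-.188,.0469],12);print(get_obs()['moment'])
im,d=snapshot('side');cv2.imwrite('pics/side6.png',im[:,:,::-1])
g=cv2.cvtColor(im,cv2.COLOR_RGB2GRAY);print(np.arange(188,206))
for c in (360,362,363,364,365,368,372,376,379,381): print(c,g[188:206,c])
f=lambda q:cv2.resize(np.clip((q[174:207,350:394].astype(float)/255)**.5*255,0,255).astype(np.uint8),(720,540),interpolation=cv2.INTER_CUBIC)
save('c6.png',f(im))"
```

```text
clock: 18.85
tool_pos: [0.5337, -0.1892, 0.0454]
orientation: [61.1, 90.0, -106.9]
force: [0.4, -1.4, 5.3]
opening: 0.0222
clk 18.85 tcp [ 0.5337 -0.1892  0.0454] toolx [-0. -0. -1.] y-ang -78.0 F [ 0.4 -1.4  5.3] open 22.2 q6 101.7
linear mm [-1.5 -1.1 -1. ] twist 0.0005 or -3.1411
[-0.9305 -0.084  -0.0234]
[188 189 190 191 192 193 194 195 196 197 198 199 200 201 202 203 204 205]
360 [119 120 119 120 120 120 119 108  88  79  72  64  47  42  60  65  61  60]
362 [104  83  84 109 116 117 112  84  55  64  76  74  51  43  62  64  61  60]
363 [ 95  68  70  97 106 111 108  83  52  61  74  73  51  44  61  63  62  60]
364 [ 92  70  75  99 110 117 113  82  52  61  74  72  49  44  62  63  61  60]
365 [102  87  96 112 118 120 114  84  59  67  76  71  47  44  61  64  61  61]
368 [120 119 120 119 119 119 118 116 118 116  95  70  46  49  62  61  60  60]
372 [119 119 119 118 119 119 119 118 118 113  87  61  44  57  63  62  59  60]
376 [120 119 119 119 120 119 116 116 116 105  85  59  45  66  75  71  64  60]
379 [119 119 119 119 119 116  94  72  64  69  68  54  52  73  89  89  77  63]
381 [119 119 119 119 119 117 108  97  92  92  91  90  89  92  92  92  90  82]
```

View pics/c6.png

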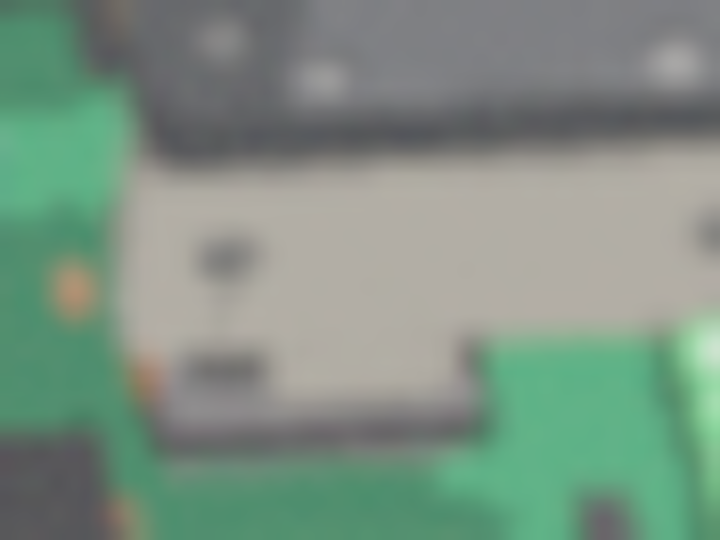

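The flange edge is now at about row 197, and the seated prediction was 197.1. Press a little more to confirm it is on the seat.

```bash
python3 -m pendant '[{"claw":15,"linear":[0.5,0,0],"twist":0},{"claw":15,"linear":[0.5,0,0],"twist":0},{"claw":15,"linear":[0,0,0],"twist":0},{"claw":15,"linear":[0,0,0],"twist":0},{"claw":15,"linear":[0,0,0],"twist":0},{"claw":15,"linear":[0,0,0],"twist":0},{"claw":15,"linear":[0,0,0],"twist":0},{"claw":15,"linear":[0,0,0],"twist":0},{"claw":15,"linear":[0,0,0],"twist":0},{"claw":15,"linear":[0,0,0],"twist":0}]'
python3 -c "
from h import *
plan([.5345,-.188,.0469],12);print(get_obs()['moment'])"

```

```text
clock: 19.73
tool_pos: [0.5337, -0.1892, 0.0451]
orientation: [139.8, 90.0, -28.2]
force: [-1.4, -0.9, 11.7]
opening: 0.0217
clk 19.73 tcp [ 0.5337 -0.1892  0.0451] toolx [ 0.0002 -0.0001 -1.    ] y-ang -78.0 F [-1.4 -0.9 11.7] open 21.7 q6 101.7
linear mm [-1.8 -1.  -1. ] twist 0.0006 or -3.1409
[-0.465   0.7117  0.0087]
```

```bash
python3 -m pendant '[{"claw":15,"linear":[0.4,0,0],"twist":0},{"claw":15,"linear":[0.4,0,0],"twist":0},{"claw":15,"linear":[0,0,0],"twist":0},{"claw":15,"linear":[0,0,0],"twist":0},{"claw":15,"linear":[0,0,0],"twist":0},{"claw":15,"linear":[0,0,0],"twist":0},{"claw":15,"linear":[0,0,0],"twist":0},{"claw":15,"linear":[0,0,0],"twist":0},{"claw":15,"linear":[0,0,0],"twist":0},{"claw":15,"linear":[0,0,0],"twist":0}]'
python3 -m pendant '[{"claw":15,"linear":[-0.5,0,0],"twist":0},{"claw":15,"linear":[-0.5,0,0],"twist":0},{"claw":15,"linear":[-0.5,0,0],"twist":0},{"claw":15,"linear":[-0.5,0,0],"twist":0},{"claw":15,"linear":[-0.4,0,0],"twist":0},{"claw":15,"linear":[0,0,0],"twist":0},{"claw":15,"linear":[0,0,0],"twist":0},{"claw":15,"linear":[0,0,0],"twist":0},{"claw":15,"linear":[0,0,0],"twist":0},{"claw":15,"linear":[0,0,0],"twist":0}]'
python3 -c "
from h import *
plan([.5345,-.188,.0469],12);print(get_obs()['moment'])"

```

```text
clock: 20.57
tool_pos: [0.5338, -0.1892, 0.0448]
orientation: [137.6, 90.0, -30.3]
force: [-3.6, 0.5, 16.7]
opening: 0.0216
clock: 21.4
tool_pos: [0.5337, -0.1892, 0.0457]
orientation: [-31.2, 90.0, 160.8]
force: [0.3, -1.8, 0.0]
opening: 0.0215
clk 21.4 tcp [ 0.5337 -0.1892  0.0457] toolx [-0.0002  0.0001 -1.    ] y-ang -78.0 F [ 0.3 -1.8  0. ] open 21.5 q6 101.7
linear mm [-1.2 -1.  -1. ] twist 0.0003 or -3.1413
[-0.904  -0.5279  0.0309]
```

```bash
python3 -m pendant '[{"claw":15,"linear":[-0.3,0,0],"twist":0},{"claw":15,"linear":[-0.3,0,0],"twist":0},{"claw":15,"linear":[-0.4,0,0],"twist":0},{"claw":15,"linear":[0,0,0],"twist":0},{"claw":15,"linear":[0,0,0],"twist":0},{"claw":15,"linear":[0,0,0],"twist":0},{"claw":15,"linear":[0,0,0],"twist":0},{"claw":15,"linear":[0,0,0],"twist":0},{"claw":15,"linear":[0,0,0],"twist":0},{"claw":15,"linear":[0,0,0],"twist":0}]'

```

```text
clock: 22.23
tool_pos: [0.5335, -0.1893, 0.0468]
orientation: [-19.5, 90.0, 172.5]
force: [0.1, -1.8, -2.0]
opening: 0.0215
```

```bash
python3 -m pendant '[{"claw":15,"linear":[-0.2,0,0],"twist":0},{"claw":15,"linear":[-0.2,0,0],"twist":0},{"claw":15,"linear":[0,0,0],"twist":0},{"claw":15,"linear":[0,0,0],"twist":0},{"claw":15,"linear":[0,0,0],"twist":0},{"claw":15,"linear":[0,0,0],"twist":0},{"claw":15,"linear":[0,0,0],"twist":0},{"claw":15,"linear":[0,0,0],"twist":0},{"claw":15,"linear":[0,0,0],"twist":0},{"claw":15,"linear":[0,0,0],"twist":0}]'

```

```text
clock: 23.07
tool_pos: [0.5337, -0.1893, 0.0472]
orientation: [-26.5, 90.0, 165.5]
force: [0.3, -1.0, -0.4]
opening: 0.0218
```

```bash
python3 -m pendant '[{"claw":15,"linear":[-0.3,0,0],"twist":0},{"claw":15,"linear":[-0.2,0,0],"twist":0},{"claw":15,"linear":[0,0,0],"twist":0},{"claw":15,"linear":[0,0,0],"twist":0},{"claw":15,"linear":[0,0,0],"twist":0},{"claw":15,"linear":[0,0,0],"twist":0},{"claw":15,"linear":[0,0,0],"twist":0},{"claw":15,"linear":[0,0,0],"twist":0},{"claw":15,"linear":[0,0,0],"twist":0},{"claw":15,"linear":[0,0,0],"twist":0}]'

```

```text
clock: 23.9
tool_pos: [0.5339, -0.1893, 0.0478]
orientation: [-178.1, 90.0, 13.9]
force: [0.6, -1.3, -1.1]
opening: 0.0221
```

```bash
python3 -m pendant '[{"claw":15,"linear":[-0.3,0,0],"twist":0},{"claw":15,"linear":[-0.2,0,0],"twist":0},{"claw":15,"linear":[0,0,0],"twist":0},{"claw":15,"linear":[0,0,0],"twist":0},{"claw":15,"linear":[0,0,0],"twist":0},{"claw":15,"linear":[0,0,0],"twist":0},{"claw":15,"linear":[0,0,0],"twist":0},{"claw":15,"linear":[0,0,0],"twist":0},{"claw":15,"linear":[0,0,0],"twist":0},{"claw":15,"linear":[0,0,0],"twist":0}]'

```

```text
clock: 24.73
tool_pos: [0.5337, -0.1893, 0.0482]
orientation: [-64.7, 90.0, 127.3]
force: [2.5, -0.6, -7.2]
opening: 0.0223
```

```bash
python3 -m pendant '[{"claw":15,"linear":[-0.2,0,0],"twist":0},{"claw":15,"linear":[-0.2,0,0],"twist":0},{"claw":15,"linear":[0,0,0],"twist":0},{"claw":15,"linear":[0,0,0],"twist":0},{"claw":15,"linear":[0,0,0],"twist":0},{"claw":15,"linear":[0,0,0],"twist":0},{"claw":15,"linear":[0,0,0],"twist":0},{"claw":15,"linear":[0,0,0],"twist":0},{"claw":15,"linear":[0,0,0],"twist":0},{"claw":15,"linear":[0,0,0],"twist":0}]'

```

```text
clock: 25.57
tool_pos: [0.5337, -0.1893, 0.0486]
orientation: [-40.7, 90.0, 151.3]
force: [3.8, -0.9, -12.5]
opening: 0.0218
```

```bash
python3 -m pendant '[{"claw":15,"linear":[0,0,0],"twist":0},{"claw":15,"linear":[0,0,0],"twist":0},{"claw":15,"linear":[0,0,0],"twist":0},{"claw":15,"linear":[0,0,0],"twist":0},{"claw":15,"linear":[0,0,0],"twist":0},{"claw":15,"linear":[0,0,0],"twist":0},{"claw":15,"linear":[0,0,0],"twist":0},{"claw":15,"linear":[0,0,0],"twist":0},{"claw":15,"linear":[0,0,0],"twist":0},{"claw":15,"linear":[0,0,0],"twist":0}]'
python3 -m pendant '[{"claw":15,"linear":[0,0,0],"twist":0},{"claw":15,"linear":[0,0,0],"twist":0},{"claw":15,"linear":[0,0,0],"twist":0},{"claw":15,"linear":[0,0,0],"twist":0},{"claw":15,"linear":[0,0,0],"twist":0},{"claw":15,"linear":[0,0,0],"twist":0},{"claw":15,"linear":[0,0,0],"twist":0},{"claw":15,"linear":[0,0,0],"twist":0},{"claw":15,"linear":[0,0,0],"twist":0},{"claw":15,"linear":[0,0,0],"twist":0}]'

```

```text
clock: 26.4
tool_pos: [0.5337, -0.1893, 0.0486]
orientation: [-21.3, 90.0, 170.8]
force: [4.2, -0.8, -14.5]
opening: 0.0217
clock: 27.23
tool_pos: [0.5337, -0.1893, 0.0486]
orientation: [-17.1, 90.0, 174.9]
force: [3.0, -2.2, -13.6]
opening: 0.0219
```

The pull held at about 12.5–14.5 N for over 1.6 s. Lower it back, release and retreat straight up.

```bash
python3 -m pendant '[{"claw":15,"linear":[0.5,0,0],"twist":0},{"claw":15,"linear":[0.5,0,0],"twist":0},{"claw":15,"linear":[0.5,0,0],"twist":0},{"claw":15,"linear":[0.5,0,0],"twist":0},{"claw":15,"linear":[0.5,0,0],"twist":0},{"claw":15,"linear":[0.5,0,0],"twist":0},{"claw":15,"linear":[0.3,0,0],"twist":0},{"claw":15,"linear":[0,0,0],"twist":0},{"claw":15,"linear":[0,0,0],"twist":0},{"claw":15,"linear":[0,0,0],"twist":0}]'
python3 -m pendant '[{"claw":40,"linear":[0,0,0],"twist":0},{"claw":40,"linear":[0,0,0],"twist":0},{"claw":40,"linear":[0,0,0],"twist":0},{"claw":40,"linear":[0,0,0],"twist":0},{"claw":40,"linear":[0,0,0],"twist":0},{"claw":40,"linear":[0,0,0],"twist":0},{"claw":40,"linear":[0,0,0],"twist":0},{"claw":40,"linear":[0,0,0],"twist":0},{"claw":40,"linear":[0,0,0],"twist":0},{"claw":40,"linear":[0,0,0],"twist":0}]'
python3 -m pendant '[{"claw":40,"linear":[-5,0,0],"twist":0},{"claw":40,"linear":[-10,0,0],"twist":0},{"claw":40,"linear":[-15,0,0],"twist":0},{"claw":40,"linear":[-20,0,0],"twist":0},{"claw":40,"linear":[-25,0,0],"twist":0},{"claw":40,"linear":[-25,0,0],"twist":0},{"claw":40,"linear":[-25,0,0],"twist":0},{"claw":40,"linear":[-25,0,0],"twist":0},{"claw":40,"linear":[-10,0,0],"twist":0},{"claw":40,"linear":[0,0,0],"twist":0}]'
python3 -c "
from h import *
im,d=snapshot('side');cv2.imwrite('pics/side7.png',im[:,:,::-1])
p=proj('side',[[.5345,-.188,.05]])[0].astype(int)
c=im[p[1]-30:p[1]+30,p[0]-40:p[0]+40];save('c7.png',cv2.resize(c,(720,540),interpolation=cv2.INTER_CUBIC));print(p)"
```

```text
clock: 28.07
tool_pos: [0.534, -0.1894, 0.0457]
orientation: [146.0, 90.0, -22.0]
force: [0.1, -0.7, 1.2]
opening: 0.022
clock: 28.9
tool_pos: [0.5338, -0.1893, 0.0454]
orientation: [148.8, 90.0, -19.2]
force: [0.3, -0.2, 0.4]
opening: 0.0399
clock: 29.73
tool_pos: [0.5354, -0.1896, 0.2095]
orientation: [161.0, 89.6, -7.0]
force: [-0.1, 0.1, -0.2]
opening: 0.0401
[369 188]
```

View pics/c7.png

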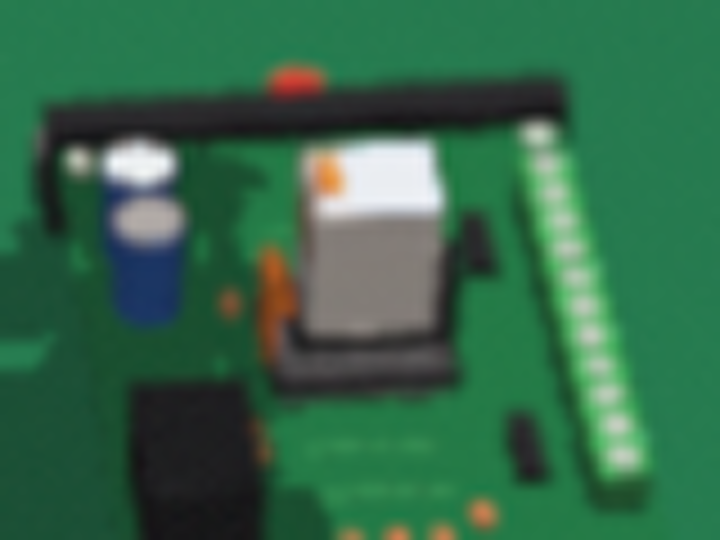

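The relay stands upright in the socket, with its button at the orange clip's end and both clips upright. One depth check, then hand in.

```bash
python3 - <<'E'
from h import *
im,d=snapshot('side'); q=proj('side',[[.5345,-.188,.079],[.526,-.190,.079]]).round().astype(int)
print(at_d('side',q,[np.median(d[v-1:v+2,u-1:u+2]) for u,v in q]))
P,B=whiteface('side',im,(355,392,170,196),.079);print("top",P.mean(0),rect(P),"btn",B.mean(0))
d0=np.load('side0.npy')
for nm,x in dict(spool=(391,277),flux=(320,262),old=(295,360),drv=(197,258)).items(): print(nm,d[x[1],x[0]]-d0[x[1],x[0]])
print(close_job())
E
```

```text
[[ 0.5345 -0.1885  0.0797]
 [ 0.5266 -0.1884  0.0806]]
top [ 0.5335 -0.1875  0.079 ] [ 533.9 -187.9   28.8   26.    12.3] btn [ 0.5444 -0.1877  0.079 ]
spool -9.608269e-05
flux -0.000295043
old 0.0038322806
drv 0.0024499893
the job is handed in; nothing more can be done
None
```

The new relay is plugged into the socket on the green board, with its orange button at the orange clip's end, and the job is handed in.

- **Pressing in:** It first rubbed in the socket about 3.6 mm above home at 12 N, so I shifted it slightly sideways and it went in. My last press reached 16.7 N. The stiffness then matched the board's own give, which means the flange was resting on the socket face.
- **Pull test:** After about 2.2 mm of play the clips held. The wrist force read 12.5, 14.5 and 13.6 N over about 1.7 s. That is a little above the 12 N asked. One reading came close to the 15 N limit; these are samples with about 0.7 N of noise, and they include the relay's weight of about 0.4 N.
- **Final checks:**
  - **Relay position:** its top measured 79.7–80.6 mm high against 79 mm expected when fully home. It is within about 1 mm of the socket centre as I measured it and turned about 12°, like the board.
  - **Clips:** both look upright in the last picture. I could not measure their angles directly.
  - **Robot:** the fingers are open and the arm is well clear.
- **Bystanders:** Depth at one spot on each, before and after, changed by 0 to 4 mm. I took this as measurement noise. The arm went near only the old relay, about 100 mm away, and nothing was seen to move.

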